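Lift the hot wax-warmer lid with the lid lifter

TASK

The lid of the wax warmer is hot. Pick up the two-pronged lid lifter, hook it under the lid's loop handle, lift the lid clear of the warmer, and carry it, balanced and level, to the cork trivet, setting it down gently in the middle. Then draw the lifter out and lay it flat on the bare marble, touching nothing; never touch the lid with the gripper or arm.

Things in the scene. Friction and masses are not known exactly. Their poses are not given: they have to be found in the camera images.
- lifter: Loose lid lifter, 120 g, lying on marble (sizes in mm): dark wood handle 120 x 18 x 24 high (x -65 to 55, z 0 to 24), grip across it at x = 0, and two steel prongs, 6 thick, at y = -14 and 14 (crosspiece 36 wide at x 54-62). Prong centre line: z 13 to x 98, dips to z 5 at x 110 (saddle for the loop's bar), up to z 15 at tips x 124. Origin: underside; x to the tips, z up.
- lid: Hot steel lid, loose, 100 g (mm). Origin: centre of its underside, z up. Plug 90 wide z 0-6, flange 120 wide z 6-11, dome to z 18. Loop handle of 6 mm bar: uprights at y = -35 and 35, straight top bar along y, its centre at z 56; opening 64 wide, z 18 to 53, passed along x from either side. At the start on the warmer, its x within 40 degrees of straight away from the robot's front.
- warmer: Wax warmer: squat round grey pot, fixed, 132 mm wide, 80 high, with a thin brass band and small black dial. Origin: centre of its underside, on the marble, z up. The lid's flange rests on its rim (lid origin 74 above the warmer's); the plug hangs in its 106 wide mouth with 8 to spare all round.
- trivet: Square cork trivet, fixed, 160 x 160 mm, 10 thick, flat on the marble on either side of the warmer. Origin: centre of its underside; its top is 10 above.

How it is judged:
By the outcome, as a careful person would: the job done as asked, in the order asked, and still so for the second after the job is handed in, with the robot touching nothing.
It also fails if it takes over 72 s, if anything falls off the work surface, if the arm or the gripper's body presses on something with over 40 N, if the wrist force passes 120 N, or if a joint passes its speed limit or range.

ROBOT

A 6-joint arm with a two-finger parallel gripper is mounted at the origin on the work surface. World frame = base frame: x ahead of the robot, y to its left, z up, the work surface at z = 0. Lengths are in m, angles in rad, forces in N, time in s.
With the tool pointing down it reaches from about 0.3 to 0.875 m from the base axis. Payload 6.4 kg.
Tool frame: the origin (TCP) lies between the finger pads; the fingertips stand 22 mm ahead of it and the grasp point (between the pads) lies 3 mm ahead of it; z points along the fingers, y is the line along which they close (so a half turn about z gives the same grasp; the last joint's range is limited). The gripper opens to 85 mm and grips with 20 to 120 N. Pads are 22 mm wide; open, the fingers measure 114 mm over their backs; the gripper's body (76 mm by 85 mm) begins 54 mm behind the grasp point. The pads swing forward as they close: fully open they stand 13 mm farther back than shut.
Start: joints at [-1.461, 0.181, 1.607, -0, 1.354, -0.206], TCP at [0.179, -0.547, 0.253] pointing down, gripper open.
Joint ranges: [-2.99, 2.99], [-0.89, 2.07], [0.3, 2.58], [-1.14, 4.28], [0, 2.63], [-3.12, 3.12]. Speed limits (rad/s): [2.57, 2.57, 3.01, 3.14, 3.14, 3.14].

INTERFACE

Orientations are given as a unit quaternion [w, x, y, z].
In Python, from bench import ctrl, imaging, workorder gives the robot as it stands.
- The arm moves only by the shell command python3 -m pendant 'ROWS' [OPENING]. ROWS is JSON, a list of rows, each a list of 4 numbers: the shift along the tool's x, y, z in cm, then the turn about the tool's z in degrees. In form: [[dx, dy, dz, roll], ...]. A call has 1 to 12 rows; each row is the pose to reach, as a shift and turn from the pose commanded when the call began, along the tool's axes at that moment; what a row does not reach only later rows make up. A row lasts 1/12 s, in which the tool goes at most 41.7 mm and 7.16 degrees, less where a joint would pass 70% of its speed; a pose out of reach is approached as far as the arm can. A call with a gripper value outside its range is refused whole. OPENING is the opening, from 0 (shut) to 1 (fully open), set as the call begins (- or left out, the last holds). The fingers move at their own pace and stop on an object; the grip force is fixed at half the most. Time passes only in rows, so rows that repeat a pose let the fingers close. It gives the time, the measured TCP pose, the force, the opening and the grip force at its end, in the units of the state.
- ctrl.get_obs(): the state, without advancing time (a new reading comes with each control period).
- imaging.camera(name): name is "scene" or "top" or "wrist"; returns the picture (400x640x3 uint8, red, green, blue); there is no depth.
- imaging.camera_info(name): a dict with "K" (3x3 intrinsics, pixels), "T" (4x4, takes a point from camera to world coordinates); the wrist camera has in their place "tool_from_camera" (4x4, takes a point from camera to tool coordinates, whose origin is the TCP and whose axes are the flange's). Camera axes: x right, y up, looking along -z (the intrinsics and any distortion apply to the point x, -y, -z); pixel columns grow to the right and rows downward; lengths in m; the calibration is good to about 2 mm. A picture is of the moment at which its call begins: read the wrist's pose just before it. camera_info takes no time and is no camera call.
- workorder.hand_in(): hands the job in; it is judged then, once.
The state is a dict: "time_s": time; "q": joint angles; "dq": joint speeds; "joint_efforts": joint torques, N m; "eef_pos": TCP position; "eef_rot": TCP orientation; "wrist_force": force on the tool from outside, world axes, zero at the start; "torque": the same for the moment, N m; "opening": opening from 0.0 (shut) to 1.0 (fully open); "grasp_force": force on a finger pad.
Only numpy, scipy, OpenCV 4.12 (cv2) and the standard library are available. Lean on these libraries where they do the work, as an engineer would, in place of code of your own. Each camera call takes 0.05 s, during which the arm holds its last target. There are 200 camera calls.

## Working session

There is one attempt and no reset: what is moved stays moved. The work goes in short steps, Python scripts to look and compute and a shell command to move; the robot and the scene stay as the last step left them, time stands still between calls to the robot, and variables do not carry over. Pictures are saved under pics/ and viewed, at most 15 in all, crops included, and the job is handed in when it is done.

```bash
mkdir -p pics; ls; python3 - <<'E'
from bench import ctrl, imaging
import cv2
for n in("top","scene"):
    i=imaging.camera_info(n); print(n,i)
    cv2.imwrite(f"pics/{n}0.png",imaging.camera(n)[:,:,::-1])
print(imaging.camera_info("wrist"))
print(ctrl.get_obs())
E
```

```text
pics
top {'K': array([[391.81145   ,   0.        , 311.33283193],
       [  0.        , 391.81145   , 198.43309115],
       [  0.        ,   0.        ,   1.        ]]), 'T': array([[ 0.00195179,  0.98729723, -0.15887215,  0.37922975],
       [-0.99956178, -0.00276649, -0.02947198,  0.01592421],
       [-0.02953712,  0.15886005,  0.98685918,  0.93810595],
       [ 0.        ,  0.        ,  0.        ,  1.        ]])}
scene {'K': array([[472.31015986,   0.        , 320.21988402],
       [  0.        , 472.31015986, 198.18852846],
       [  0.        ,   0.        ,   1.        ]]), 'T': array([[ 0.47826495, -0.49289565,  0.72685385,  1.24169165],
       [ 0.87819403,  0.26261773, -0.39975888, -0.3669148 ],
       [ 0.00615471,  0.82950937,  0.55845888,  0.62987447],
       [ 0.        ,  0.        ,  0.        ,  1.        ]])}
{'K': array([[279.76335168,   0.        , 323.26206224],
       [  0.        , 279.76335168, 202.79882301],
       [  0.        ,   0.        ,   1.        ]]), 'tool_from_camera': array([[ 8.26461381e-04,  9.63982258e-01,  2.65965265e-01,
         6.66359386e-
[... 250 characters left out ...]
000e+00]])}
{'time_s': 0.1, 'q': array([-1.46127135e+00,  1.81476468e-01,  1.60786809e+00, -4.06723330e-06,
        1.35379110e+00, -2.06351056e-01]), 'dq': array([ 0.00017084, -0.00190032, -0.00294874, -0.00167614, -0.00062583,
        0.00224374]), 'joint_efforts': array([ 5.64965758e-04, -4.45873153e+01, -3.52237344e+01, -3.64709704e-04,
        4.08747961e-03,  3.79084292e-05]), 'eef_pos': array([ 0.17856166, -0.54610764,  0.25248804]), 'eef_rot': array([-7.70695450e-04,  9.87553333e-01,  1.57282612e-01,  3.53529737e-05]), 'wrist_force': array([0.42949302, 0.38443049, 0.65183162]), 'torque': array([-0.01594487, -0.01973844,  0.02410746]), 'grasp_force': 0.0, 'opening': 1.005555963109887}
```

View pics/top0.png

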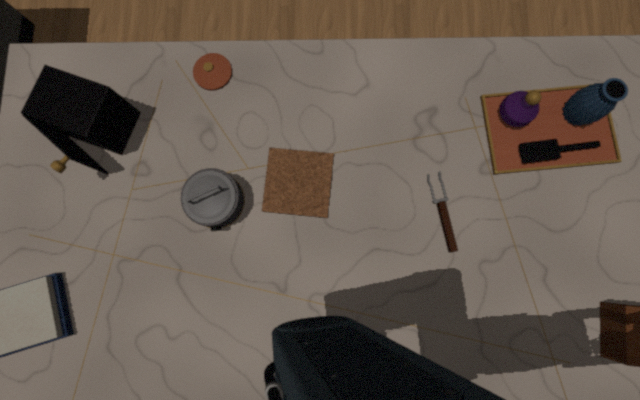

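View pics/scene0.png

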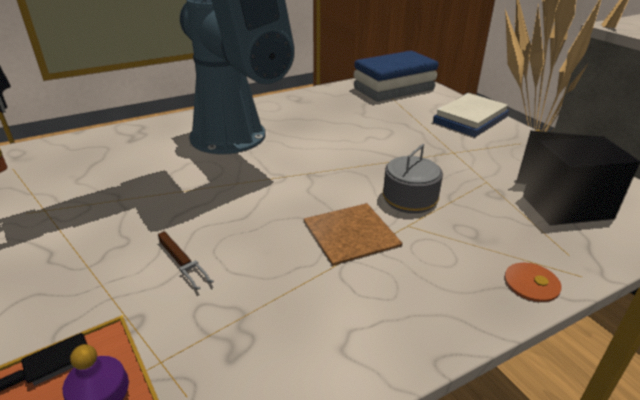

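Top: lifter handle at (447,226), tips pointing up near (434,175). The warmer is at (212,197) with its loop bar from (192,202) to (226,188), and the trivet at (298,182).

```bash
cat > h.py <<'E'
import numpy as np, cv2
from bench import ctrl, imaging
from scipy.spatial.transform import Rotation as R
def pose(o):
    T=np.eye(4); T[:3,:3]=R.from_quat(o['eef_rot'],scalar_first=True).as_matrix(); T[:3,3]=o['eef_pos']; return T
def shot(n,save=None):
    o=ctrl.get_obs(); im=imaging.camera(n); i=imaging.camera_info(n)
    T=i['T'] if 'T' in i else pose(o)@i['tool_from_camera']
    if save: cv2.imwrite(f'pics/{save}.png',im[:,:,::-1])
    return im,i['K'],T
def ray(K,T,p,z):
    p=np.atleast_2d(p).astype(float)
    d=np.c_[(p[:,0]-K[0,2])/K[0,0],-(p[:,1]-K[1,2])/K[1,1],-np.ones(len(p))]@T[:3,:3].T
    return T[:3,3]+d*((z-T[2,3])/d[:,2])[:,None]
def proj(K,T,P):
    c=(np.atleast_2d(P)-T[:3,3])@T[:3,:3]
    return np.c_[K[0,0]*c[:,0]/-c[:,2]+K[0,2],-K[1,1]*c[:,1]/-c[:,2]+K[1,2]]
def biggest(m,k=0):
    c=cv2.findContours(m.astype(np.uint8),cv2.RETR_EXTERNAL,cv2.CHAIN_APPROX_NONE)[0]
    return sorted(c,key=cv2.contourArea)[-1-k]
E
python3 - <<'E'
from h import *
im,K,T=shot('top')
hsv=cv2.cvtColor(im,cv2.COLOR_RGB2HSV)
def sub(m,x0,x1,y0,y1):
    q=np.zeros(m.shape,bool); q[y0:y1,x0:x1]=m[y0:y1,x0:x1]; return q
H,S,V=[hsv[...,i] for i in range(3)]
m=sub((S>100),250,345,135,230); b=cv2.minAreaRect(biggest(m)); print('trivet',b)
c=cv2.boxPoints(b); w=ray(K,T,c,.01); print(w.round(4), w.mean(0))
m=sub((S>90)&(V<130),425,470,190,260); b=cv2.minAreaRect(biggest(m)); print('handle',b)
c=cv2.boxPoints(b); w=ray(K,T,c,.024); print(w.round(4), w.mean(0))
print('tips', ray(K,T,[[429,175],[439,173]],.015))
print('bar', ray(K,T,[[192,202],[226,188]],.074+.056))
crop=cv2.resize(im[155:265,165:265],None,fx=5,fy=5,interpolation=cv2.INTER_CUBIC)
crop2=cv2.resize(im[160:260,415:465],None,fx=5,fy=5,interpolation=cv2.INTER_CUBIC)
cv2.imwrite('pics/c1.png',np.hstack([crop[:500],crop2])[:,:,::-1])
E
```

```text
trivet ((297.5445556640625, 182.05445861816406), (65.37394714355469, 64.08039855957031), 5.7105937004089355)
[[ 0.4992  0.1623  0.01  ]
 [ 0.6573  0.15    0.01  ]
 [ 0.6398 -0.0097  0.01  ]
 [ 0.4833  0.0065  0.01  ]] [0.56991973 0.07730173 0.01      ]
handle ((446.63232421875, 226.09625244140625), (50.48761749267578, 8.452990531921387), 75.3236083984375)
[[ 0.5154 -0.2487  0.024 ]
 [ 0.5204 -0.2679  0.024 ]
 [ 0.4071 -0.2911  0.024 ]
 [ 0.4022 -0.2723  0.024 ]] [ 0.46126203 -0.2699894   0.024     ]
tips [[ 0.58375013 -0.23761616  0.015     ]
 [ 0.58852595 -0.26152389  0.015     ]]
bar [[0.50242055 0.29147694 0.13      ]
 [0.53215679 0.22047087 0.13      ]]
```

View pics/c1.png

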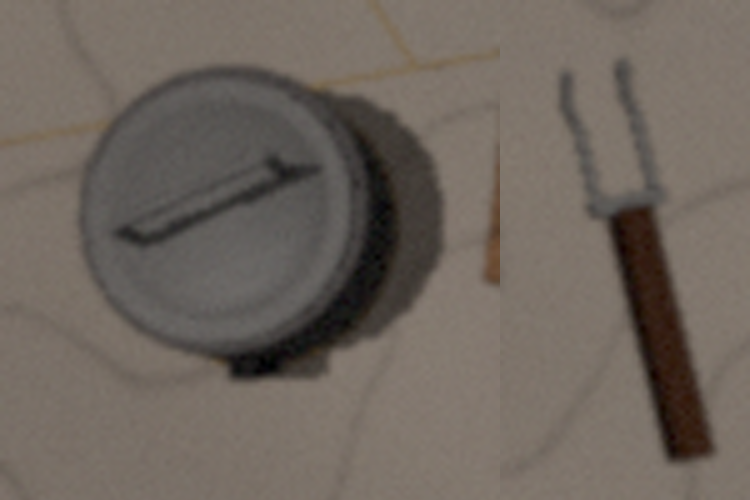

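```bash
cat >> h.py <<'E'
def go(p,yaw):
    o=ctrl.get_obs(); T=pose(o); d=T[:3,:3].T@(np.array(p)-T[:3,3])*100
    y=np.degrees(np.arctan2(T[1,0],T[0,0])); print('t',o['time_s'],'pos',T[:3,3].round(4),'yaw',y.round(2),'-> cm',d.round(2),'roll',round(y-yaw,2))
E
python3 - <<'E'
from h import *
go([.466,-.269,.2],11)
E
```

```text
t 0.15 pos [ 0.1786 -0.5462  0.2526] yaw 18.09 -> cm [ 35.93 -17.41   5.29] roll 7.09
```

```bash
python3 -m pendant '[[3,-1.45,0,0.6],[6,-2.9,0,1.2],[9,-4.35,0,1.8],[12,-5.8,0,2.4],[15,-7.25,0,3],[18,-8.7,1,3.6],[21,-10.2,2,4.2],[24,-11.6,3,4.8],[27,-13,4,5.4],[30,-14.5,4.5,6],[33,-16,5,6.6],[35.9,-17.4,5.3,7.1]]' && python3 -m pendant '[[0,0,0,0],[0,0,0,0],[0,0,0,0]]' && python3 - <<'E'
from h import *
go([.466,-.269,.2],11)
shot('wrist','w1')
E
```

```text
time_s: 1.15
eef_pos: [0.4664, -0.2678, 0.1993]
eef_rot: [-0.001, 0.995, 0.096, -0.0]
wrist_force: [-0.0, 0.7, 0.2]
opening: 0.999
grasp_force: 0.0
time_s: 1.4
eef_pos: [0.4655, -0.2698, 0.2001]
eef_rot: [0.0, 0.995, 0.096, -0.0]
wrist_force: [-0.2, 0.0, 0.0]
opening: 1.001
grasp_force: 0.0
t 1.4 pos [ 0.4655 -0.2698  0.2001] yaw 11.05 -> cm [ 0.06 -0.07  0.01] roll 0.05
```

View pics/w1.png

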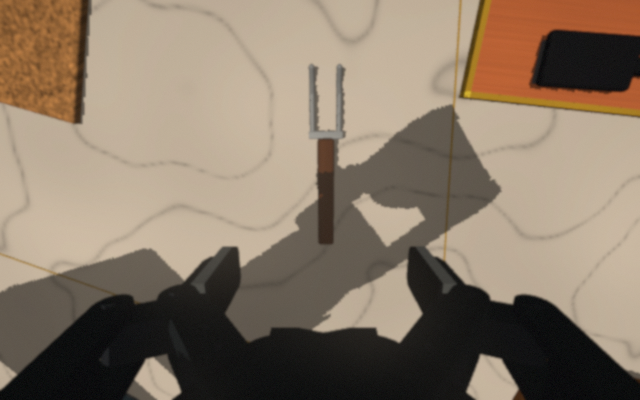

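Handle spans (326,138)–(326,243) and the tips are at (313,66) and (340,66), so it is nearly aligned with the tool.

```bash
python3 - <<'E'
from h import *
im,K,T=shot('wrist')
hsv=cv2.cvtColor(im,cv2.COLOR_RGB2HSV); H,S,V=[hsv[...,i] for i in range(3)]
m=np.zeros(V.shape,bool); s=(slice(130,255),slice(300,355)); m[s]=((S>80)&(V<140))[s]
c=biggest(m)[:,0]; print(c.min(0),c.max(0))
for y in (145,170,200,230): x=np.where(m[y])[0]; print(y,x.min(),x.max())
Tt=pose(ctrl.get_obs())
f=lambda p,z:((ray(K,T,p,z)-Tt[:3,3])@Tt[:3,:3]*1000).round(1)
xs=lambda y: np.where(m[y])[0].mean()
print('front/mid/tail z24',f([[xs(145),c[:,1].min()-.5],[xs(190),190],[xs(235),c[:,1].max()+.5]],.024))
print('tail z0',f([[xs(235),c[:,1].max()+.5]],0))
print('cross front/back z16',f([[326,131],[326,138]],.016),'tips',f([[313,65],[340.5,65]],.018))
E
```

```text
[318 139] [333 243]
145 318 332
170 318 332
200 318 332
230 319 332
front/mid/tail z24 [[ 54.    2.8 176.4]
 [ -0.8   3.  176.4]
 [-63.9   3.8 176.4]]
tail z0 [[-74.4   4.  200.4]]
cross front/back z16 [[ 61.4   3.9 184.4]
 [ 54.2   3.9 184.4]] tips [[124.9  -9.3 182.4]
 [124.9  18.  182.4]]
```

```bash
python3 -m pendant '[[0,0.34,2,0],[0,0.34,4,0],[0,0.34,6.5,0],[0,0.34,9,0],[0,0.34,11,0],[0,0.34,13,0],[0,0.34,14.5,0],[0,0.34,15.5,0],[0,0.34,16.4,0],[0,0.34,17,0],[0,0.34,17.3,0],[0,0.34,17.3,0]]' && python3 -m pendant '[[0,0,0,0],[0,0,0,0],[0,0,0,0],[0,0,0,0],[0,0,0,0],[0,0,0,0],[0,0,0,0],[0,0,0,0],[0,0,0,0],[0,0,0,0],[0,0,0,0],[0,0,0,0]]' 0
```

```text
time_s: 2.5
eef_pos: [0.4664, -0.2733, 0.0272]
eef_rot: [-0.0, 0.995, 0.096, -0.0]
wrist_force: [-0.4, 1.0, 0.1]
opening: 0.998
grasp_force: 0.0
time_s: 3.5
eef_pos: [0.4668, -0.2733, 0.0278]
eef_rot: [0.0, 0.995, 0.096, 0.0]
wrist_force: [-0.4, 0.7, 5.8]
opening: 0.196
grasp_force: 59.7
```

```bash
python3 -m pendant '[[0,0,-0.5,0],[0,0,-1.2,0],[0,0,-2.5,0],[0,0,-4.5,0],[0,0,-7,0],[0,0,-10,0],[0,0,-13,0],[0,0,-15.5,0],[0,0,-17,0],[0,0,-17.7,0],[0,0,-18,0],[0,0,-18,0]]' && python3 - <<'E'
from h import *
go([.336,.178,.21],23)
E
```

```text
time_s: 4.5
eef_pos: [0.4663, -0.2729, 0.2073]
eef_rot: [-0.0, 0.995, 0.096, -0.0]
wrist_force: [0.3, 0.0, -0.6]
opening: 0.191
grasp_force: 59.0
t 4.5 pos [ 0.4663 -0.2729  0.2073] yaw 10.99 -> cm [ -4.19 -46.74  -0.27] roll -12.01
```

```bash
python3 -m pendant '[[0,-0.5,0,0],[0,-1.5,0,0],[-0.3,-3.5,0,-1],[-0.6,-6,0,-2],[-0.9,-9,0,-3],[-1.2,-12,0,-4],[-1.5,-15,0,-5],[-1.8,-18,0,-6],[-2.1,-21,0,-6],[-2.2,-23,0,-6],[-2.2,-24.5,0,-6],[-2.2,-25,0,-6]]' && python3 - <<'E'
from h import *
go([.336,.178,.21],23)
E
```

```text
time_s: 5.5
eef_pos: [0.3954, -0.0291, 0.206]
eef_rot: [-0.001, 0.989, 0.149, -0.001]
wrist_force: [-0.1, -0.8, -1.5]
opening: 0.191
grasp_force: 59.0
t 5.5 pos [ 0.3954 -0.0291  0.206 ] yaw 17.13 -> cm [  0.42 -21.54  -0.35] roll -5.87
```

```bash
python3 -m pendant '[[0,-0.5,0,0],[0,-1.5,0,-0.5],[0,-3.5,0,-1],[0,-6,0,-2],[0.1,-9,0,-3],[0.2,-12,0,-4],[0.3,-15,0,-5],[0.4,-17.5,0,-5.5],[0.4,-19.5,-0.2,-5.9],[0.4,-20.7,-0.3,-5.9],[0.4,-21.5,-0.3,-5.9],[0.4,-21.5,-0.3,-5.9]]' && python3 -m pendant '[[0,0,0,0],[0,0,0,0],[0,0,0,0]]' && python3 - <<'E'
from h import *
go([.336,.178,.21],23)
im,_,_=shot('wrist','w2')
E
```

```text
time_s: 6.5
eef_pos: [0.3378, 0.1758, 0.2101]
eef_rot: [-0.0, 0.98, 0.199, -0.0]
wrist_force: [1.0, -0.0, -1.0]
opening: 0.193
grasp_force: 59.0
time_s: 6.75
eef_pos: [0.3385, 0.1742, 0.2102]
eef_rot: [0.0, 0.98, 0.198, -0.0]
wrist_force: [0.5, -0.1, -1.2]
opening: 0.198
grasp_force: 59.0
t 6.75 pos [0.3385 0.1742 0.2102] yaw 22.82 -> cm [-0.08 -0.44  0.02] roll -0.18
```

View pics/w2.png

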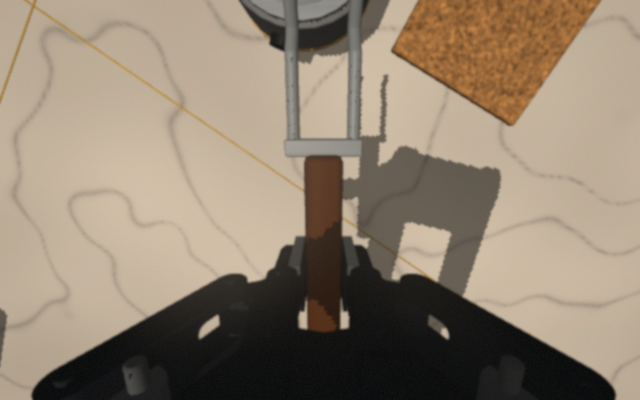

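The lifter is held straight, with its centreline at column 323. I'll move above the lid to measure the bar from close.

```bash
python3 -m pendant '[[0.5,-0.2,0,0],[1.5,-0.4,-0.3,0],[3,-0.4,-0.6,0],[4.5,-0.4,-1,0],[6,-0.4,-1,0],[7,-0.4,-1,0],[7.7,-0.4,-1,0],[8,-0.4,-1,0],[8,-0.4,-1,0],[8,-0.4,-1,0],[8,-0.4,-1,0]]' && python3 - <<'E'
from h import *
go([.336,.178,.21],23)
im,_,_=shot('wrist')
t,_,_=shot('scene')
a=cv2.resize(im[0:200,190:450],(780,600)[:2] if 0 else (520,400))
b=cv2.resize(t[135:215,375:450],None,fx=3.7,fy=5,interpolation=cv2.INTER_CUBIC)[:400]
cv2.imwrite('pics/w3.png',np.hstack([a,b])[:,:,::-1])
E
```

```text
time_s: 7.72
eef_pos: [0.4097, 0.2096, 0.2201]
eef_rot: [-0.0, 0.98, 0.198, -0.0]
wrist_force: [-0.8, 0.2, -1.5]
opening: 0.198
grasp_force: 59.0
t 7.7167 pos [0.4097 0.2096 0.2201] yaw 22.89 -> cm [-8.02  0.05  1.02] roll -0.11
```

View pics/w3.png

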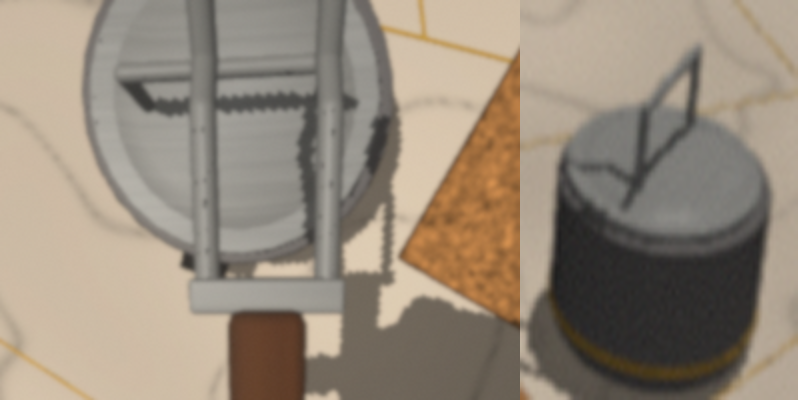

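Close view: bar left end at crop (115,74), i.e. image (247,37), and its right part at (347,34.5). Flange edges are at image columns 232 and 386.

```bash
python3 - <<'E'
from h import *
im,K,T=shot('wrist'); Tt=pose(ctrl.get_obs())
f=lambda p,z:((ray(K,T,p,z)-Tt[:3,3])@Tt[:3,:3]*1000).round(1)
g=cv2.cvtColor(im,cv2.COLOR_RGB2GRAY)
print('bar',f([[247.5,37],[347.5,34.5]],.130))
print('bar w',ray(K,T,[[247.5,37],[347.5,34.5]],.130).round(4))
print('flange L/R',f([[232.5,45],[386,45]],.083))
print('flange bottom',f([[309,131]],.085))
print('prong',f([[291,80],[354,80]],.22-.027+.013))
# flange circle in top camera, bar ends there
im2,K2,T2=shot('top')
w=ray(K2,T2,[[188.6,201.4],[220,187]],.13); print('top bar',((w-Tt[:3,3])@Tt[:3,:3]*1000).round(1))
cv2.imwrite('pics/t2.png',cv2.resize(im2[155:245,165:265],None,fx=6,fy=6,interpolation=cv2.INTER_CUBIC)[:,:,::-1])
# bar edges along columns in wrist
for x in (252,262,272,282,300,310,320,330,340):
    print(x,g[24:56,x].tolist())
E
```

```text
bar [[124.1 -50.   90.4]
 [125.6  17.5  90.4]]
bar w [[0.5049 0.3041 0.13  ]
 [0.5326 0.2425 0.13  ]]
flange L/R [[130.9 -74.3 137.4]
 [131.   53.3 137.4]]
flange bottom [[ 61.8 -11.5 135.4]]
prong [[ 86.2 -13.3  14.4]
 [ 86.2  15.   14.4]]
top bar [[121.  -45.6  90.4]
 [123.7  26.6  90.4]]
252 [145, 145, 146, 146, 146, 146, 145, 141, 133, 133, 141, 149, 153, 146, 132, 118, 102, 85, 72, 78, 94, 115, 132, 142, 147, 148, 149, 149, 148, 148, 150, 152]
262 [144, 146, 147, 148, 148, 149, 145, 138, 133, 137, 144, 151, 151, 139, 125, 110, 99, 99, 115, 123, 112, 94, 76, 64, 59, 58, 56, 60, 59, 62, 74, 101]
272 [147, 149, 150, 150, 151, 150, 143, 136, 133, 140, 149, 152, 144, 132, 118, 103, 99, 115, 137, 148, 152, 151, 151, 151, 146, 128, 102, 84, 77, 76, 77, 79]
282 [149, 150, 152, 152, 153, 149, 140, 133, 137, 143, 150, 149, 138, 123, 110, 97, 103, 129, 147, 153, 154, 153, 153, 145, 128, 108, 92, 82, 79, 79, 81, 93]
300 [151, 152, 151, 151, 146, 137, 129, 131, 137, 145, 144, 135, 123, 109, 98, 103, 128, 148, 154, 156, 157, 155, 150, 143, 128, 107, 89, 81, 80, 80, 89, 112]
310 [152, 154, 155, 153, 149, 138, 134, 139, 147, 148, 142, 131, 118, 103, 96, 112, 137, 151, 156, 156, 156, 155, 152, 141, 117, 94, 82, 81, 79, 80, 83, 98]
320 [151, 151, 152, 148, 140, 134, 136, 142, 147, 145, 135, 123, 110, 97, 102, 127, 147, 153, 153, 153, 151, 150, 144, 127, 102, 84, 80, 78, 78, 79, 89, 109]
330 [148, 149, 149, 145, 137, 134, 140, 145, 147, 140, 130, 116, 102, 97, 109, 133, 143, 147, 148, 147, 146, 138, 117, 93, 80, 77, 76, 76, 79, 85, 104, 127]
340 [144, 146, 141, 135, 131, 136, 142, 147, 143, 136, 124, 110, 96, 98, 121, 139, 143, 144, 143, 143, 143, 145, 142, 130, 106, 83, 75, 75, 85, 103, 123, 135]
```

```bash
python3 -m pendant '[[-0.5,-0.1,0,-0.5],[-1.5,-0.2,0,-1],[-3,-0.4,0,-2],[-3.6,-0.5,0,-2.4],[-3.6,-0.5,1,-2.4],[-3.6,-0.5,3,-2.4],[-3.6,-0.5,5,-2.4],[-3.6,-0.5,7,-2.4],[-3.6,-0.5,8.5,-2.4],[-3.6,-0.5,9.2,-2.4],[-3.6,-0.5,9.4,-2.4],[-3.6,-0.5,9.4,-2.4]]' && python3 -m pendant '[[0,0,0,0],[0,0,0,0]]'; python3 - <<'E'
from h import *
go([.336,.178,.21],23)
im,K,T=shot('wrist'); s,_,_=shot('scene')
a=cv2.resize(im[0:200,190:450],(455,350))
b=cv2.resize(s[130:215,340:450],(345,350)[:2] if 0 else (345,267),interpolation=cv2.INTER_CUBIC)
b=np.vstack([b,np.zeros((83,345,3),np.uint8)])
cv2.imwrite('pics/w4.png',np.hstack([a,b])[:,:,::-1])
E
```

```text
time_s: 8.92
eef_pos: [0.3751, 0.2003, 0.1259]
eef_rot: [-0.0, 0.976, 0.219, -0.0]
wrist_force: [0.2, -0.0, -1.1]
opening: 0.196
grasp_force: 59.0
time_s: 9.08
eef_pos: [0.3761, 0.2006, 0.1273]
eef_rot: [-0.0, 0.976, 0.219, 0.001]
wrist_force: [0.4, 0.7, -1.2]
opening: 0.196
grasp_force: 59.0
t 9.0833 pos [0.3761 0.2006 0.1273] yaw 25.29 -> cm [-4.57  0.34 -8.28] roll 2.29
```

View pics/w4.png

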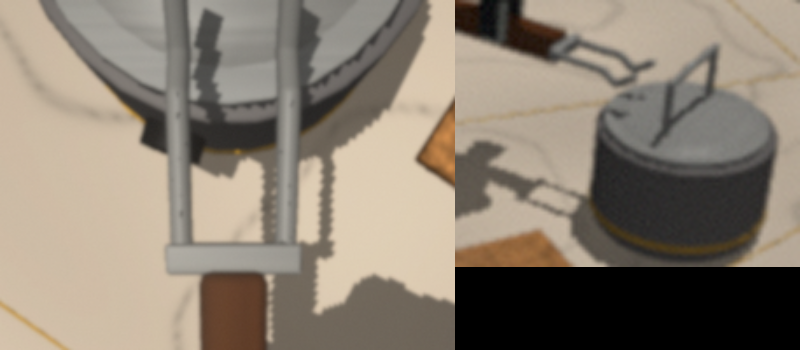

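Prongs (centre 233) are centred on the lid (236) and below the top of the loop. Inserting.

```bash
python3 -m pendant '[[0.3,0,0.1,0],[0.8,0,0.1,0],[1.4,0,0.1,0],[2,0,0.1,0],[2.6,0,0.1,0],[3.2,0,0.1,0],[3.8,0,0.1,0],[4.3,0,0.1,0],[4.7,0,0.1,0],[5,0,0.1,0],[5,0,0.1,0],[5,0,0.1,0]]'; python3 - <<'E'
from h import *
go([.336,.178,.21],23)
im,K,T=shot('wrist'); s,_,_=shot('scene')
a=cv2.resize(im[0:200,190:450],(455,350))
b=cv2.resize(s[130:215,340:450],(345,267),interpolation=cv2.INTER_CUBIC)
b=np.vstack([b,np.zeros((83,345,3),np.uint8)])
cv2.imwrite('pics/w5.png',np.hstack([a,b])[:,:,::-1])
E
```

```text
time_s: 10.18
eef_pos: [0.4203, 0.2217, 0.1252]
eef_rot: [0.0, 0.976, 0.219, -0.0]
wrist_force: [-0.7, -0.1, -1.3]
opening: 0.196
grasp_force: 59.0
t 10.1833 pos [0.4203 0.2217 0.1252] yaw 25.29 -> cm [-9.5   0.35 -8.48] roll 2.29
```

View pics/w5.png

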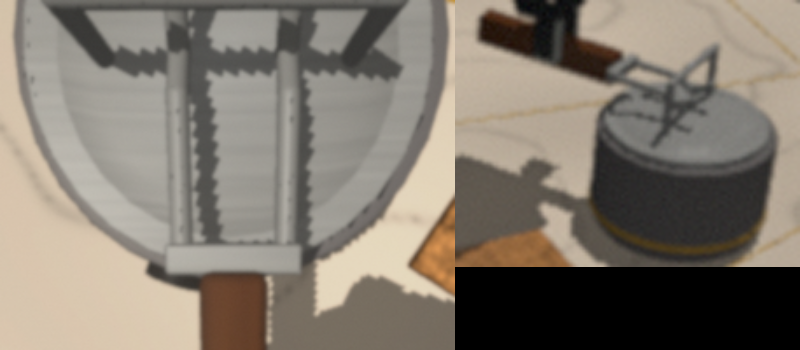

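Bar is square to the prongs (ends at crop columns 47 and 408, prong centre at 233) and sits at the saddle, x≈111 mm. Lifting slowly with a small centring shift.

```bash
python3 -m pendant '[[0,-0.1,-0.2,0],[0,-0.1,-0.5,0],[0,-0.1,-0.9,0],[0,-0.1,-1.3,0],[0,-0.1,-1.6,0],[0,-0.1,-1.8,0],[0,-0.1,-2,0],[0,-0.1,-2.2,0],[0,-0.1,-2.4,0],[0,-0.1,-2.6,0],[0,-0.1,-2.8,0],[0,-0.1,-3,0]]';python3 -m pendant '[[0,0,-0.2,0],[0,0,-0.5,0],[0,0,-0.8,0],[0,0,-1.1,0],[0,0,-1.4,0],[0,0,-1.7,0],[0,0,-2,0],[0,0,-2.3,0],[0,0,-2.6,0],[0,0,-2.8,0],[0,0,-2.9,0],[0,0,-2.9,0]]'; python3 - <<'E'
from h import *
im,K,T=shot('wrist'); s,_,_=shot('scene')
a=cv2.resize(im[0:200,190:450],(455,350))
b=cv2.resize(s[110:215,330:450],(345,302),interpolation=cv2.INTER_CUBIC)
b=np.vstack([b,np.zeros((48,345,3),np.uint8)])
cv2.imwrite('pics/w6.png',np.hstack([a,b])[:,:,::-1])
# where the lid goes: centre 110 ahead, 1 right
go([.57-.11*np.cos(np.radians(15)), .077-.11*np.sin(np.radians(15)), .185],15)
E
```

```text
time_s: 11.28
eef_pos: [0.4199, 0.2226, 0.1554]
eef_rot: [-0.0, 0.976, 0.219, -0.0]
wrist_force: [0.7, -1.2, -2.4]
opening: 0.198
grasp_force: 58.9
time_s: 12.28
eef_pos: [0.4201, 0.2227, 0.1846]
eef_rot: [-0.0, 0.976, 0.219, 0.0]
wrist_force: [-0.1, -1.0, -2.6]
opening: 0.197
grasp_force: 58.9
t 12.3833 pos [0.4199 0.2226 0.1842] yaw 25.29 -> cm [-3.48 17.61 -0.08] roll 10.29
```

View pics/w6.png

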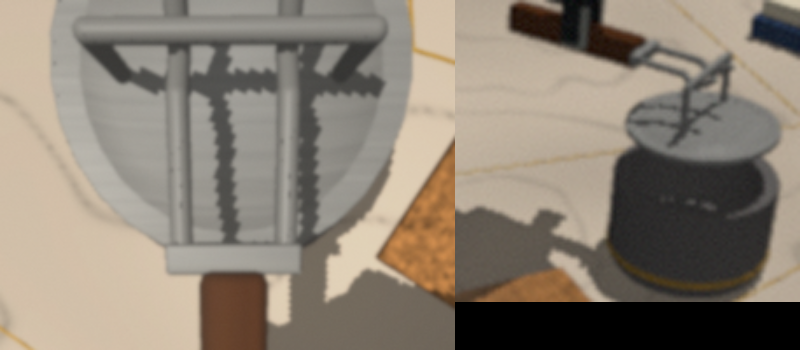

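The lid hangs level and centred, clear of the warmer (bar ends at crop columns 75 and 387). Carrying it slowly.

```bash
python3 -m pendant '[[0,0.1,0,0],[0,0.4,0,0.2],[-0.1,0.9,0,0.5],[-0.3,1.6,0,0.9],[-0.5,2.4,0,1.4],[-0.7,3.3,0,1.9],[-0.9,4.2,0,2.5],[-1.1,5.1,0,3.1],[-1.3,6,0,3.6],[-1.5,6.9,0,4.1],[-1.7,7.8,0,4.6],[-1.8,8.7,0,5.1]]'; python3 - <<'E'
from h import *
go([.4638,.0483,.185],15)
E
```

```text
time_s: 13.38
eef_pos: [0.441, 0.1353, 0.1843]
eef_rot: [0.0, 0.985, 0.175, -0.0]
wrist_force: [0.0, 0.4, -2.1]
opening: 0.194
grasp_force: 59.0
t 13.3833 pos [0.441  0.1353 0.1843] yaw 20.13 -> cm [-0.85  8.95 -0.07] roll 5.13
```

```bash
python3 -m pendant '[[-0.1,0.9,0,0.5],[-0.2,1.8,0,1],[-0.3,2.7,0,1.5],[-0.4,3.6,0,2],[-0.5,4.5,0,2.5],[-0.6,5.4,0,3.1],[-0.7,6.3,0,3.6],[-0.7,7.1,0,4.1],[-0.8,7.8,0,4.5],[-0.8,8.4,0,4.8],[-0.8,8.7,0,5],[-0.8,8.8,0,5.1]]'; python3 -m pendant '[[0,0,0,0],[0,0,0,0],[0,0,0,0],[0,0,0,0],[0,0,0,0],[0,0,0,0],[0,0,0,0],[0,0,0,0]]'; python3 - <<'E'
from h import *
go([.4638,.0483,.0828],15)
im,K,T=shot('wrist'); s,_,_=shot('scene')
a=cv2.resize(im[0:200,190:450],(455,350))
b=cv2.resize(s[140:270,280:430],(345,299),interpolation=cv2.INTER_CUBIC)
b=np.vstack([b,np.zeros((51,345,3),np.uint8)])
cv2.imwrite('pics/w7.png',np.hstack([a,b])[:,:,::-1])
E
```

```text
time_s: 14.38
eef_pos: [0.464, 0.0505, 0.1843]
eef_rot: [-0.0, 0.991, 0.131, 0.0]
wrist_force: [0.8, -0.4, -1.8]
opening: 0.194
grasp_force: 58.9
time_s: 15.05
eef_pos: [0.4637, 0.051, 0.1843]
eef_rot: [0.0, 0.991, 0.131, 0.0]
wrist_force: [0.9, -0.2, -2.5]
opening: 0.192
grasp_force: 58.9
t 15.05 pos [0.4637 0.051  0.1843] yaw 15.1 -> cm [-0.06  0.26 10.15] roll 0.1
```

View pics/w7.png

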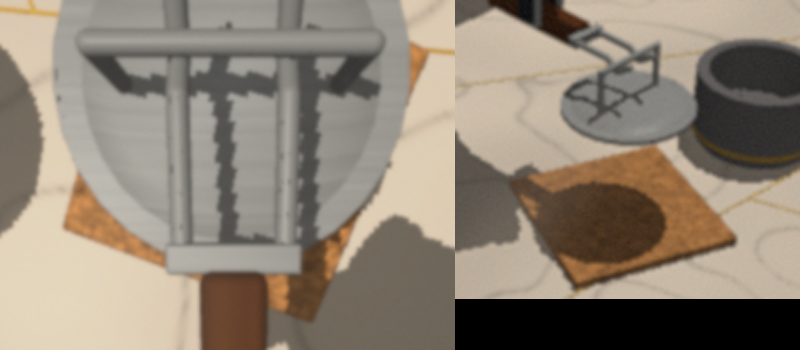

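```bash
python3 - <<'E'
from h import *
im,K,T=shot('wrist')
print(ray(K,T,[[190+65/1.75,228/1.75],[190+310/1.75,320/1.75]],.01))
E
python3 -m pendant '[[0,0.1,0.2,0],[0,0.2,0.6,0],[0,0.25,1.2,0],[0,0.25,2,0],[0,0.25,2.9,0],[0,0.25,3.8,0],[0,0.25,4.7,0],[0,0.25,5.5,0],[0,0.25,6.2,0],[0,0.25,6.7,0],[0,0.25,7,0],[0,0.25,7,0]]'
```

```text
[[0.49831149 0.16093689 0.01      ]
 [0.48349439 0.00597729 0.01      ]]
time_s: 16.2
eef_pos: [0.464, 0.0486, 0.1136]
eef_rot: [-0.0, 0.991, 0.131, -0.001]
wrist_force: [0.4, -0.3, -2.1]
opening: 0.189
grasp_force: 58.9
```

```bash
python3 -m pendant '[[0,0,0.3,0],[0,0,0.7,0],[0,0,1.2,0],[0,0,1.7,0],[0,0,2.1,0],[0,0,2.4,0],[0,0,2.6,0],[0,0,2.7,0],[0,0,2.8,0],[0,0,2.9,0],[0,0,3,0],[0,0,3.1,0]]'; python3 -m pendant '[[0,0,0.1,0],[0,0,0.2,0],[0,0,0.3,0],[0,0,0.4,0],[0,0,0.5,0],[0,0,0.7,0],[0,0,0.9,0],[0,0,1.2,0],[0,0,1.5,0],[0,0,1.8,0],[0,0,2,0],[0,0,2,0]]'; python3 - <<'E'
from h import *
go([.4647,.0485,.062],15)
im,K,T=shot('wrist'); s,_,_=shot('scene')
a=cv2.resize(im[0:200,190:450],(455,350))
b=cv2.resize(s[140:270,280:430],(345,299),interpolation=cv2.INTER_CUBIC)
b=np.vstack([b,np.zeros((51,345,3),np.uint8)])
cv2.imwrite('pics/w8.png',np.hstack([a,b])[:,:,::-1])
E
```

```text
time_s: 17.2
eef_pos: [0.4645, 0.0485, 0.0834]
eef_rot: [0.0, 0.991, 0.131, 0.0]
wrist_force: [-0.1, 0.5, -1.4]
opening: 0.195
grasp_force: 58.9
time_s: 18.2
eef_pos: [0.4639, 0.0486, 0.0627]
eef_rot: [-0.0, 0.991, 0.131, -0.001]
wrist_force: [-0.5, -0.3, -1.2]
opening: 0.192
grasp_force: 59.0
t 18.2 pos [0.4639 0.0486 0.0627] yaw 15.09 -> cm [0.07 0.03 0.06] roll 0.09
```

View pics/w8.png

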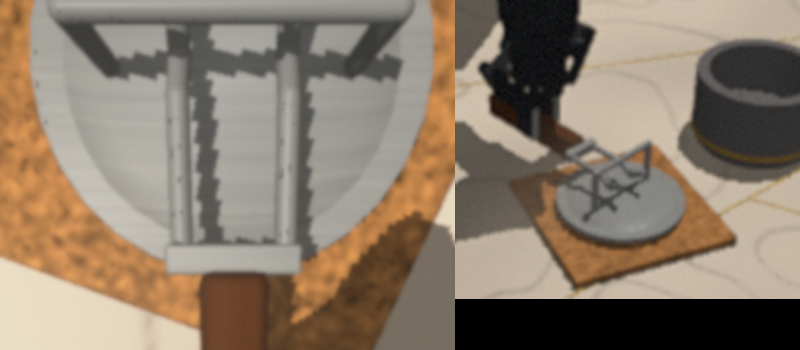

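The lid is down on the trivet with the bar free of the saddle. Drawing the lifter straight back, then up.

```bash
python3 -m pendant '[[-0.2,0,0,0],[-0.6,0,0,0],[-1.2,0,0,0],[-2,0,0,0],[-3,0,0,0],[-4,0,0,0],[-5,0,0,0],[-6,0,0,0],[-7,0,0,0],[-8,0,0,0],[-8.8,0,0,0],[-9,0,0,0]]'; python3 -m pendant '[[0,0,-0.5,0],[0,0,-1.5,0],[0,0,-3,0],[0,0,-5,0],[0,0,-7,0],[0,0,-9,0],[0,0,-10.5,0],[0,0,-11.5,0],[0,0,-12,0],[0,0,-12,0]]'; python3 - <<'E'
from h import *
go([.45,-.25,.18],11)
# lid centre from top view: red-free grey flange disc on the cork
im,K,T=shot('top'); hsv=cv2.cvtColor(im,cv2.COLOR_RGB2HSV)
s=(slice(140,225),slice(262,335)); m=np.zeros(im.shape[:2],bool)
k=np.zeros_like(m); k[s]=(hsv[...,1]<70)[s]
m=cv2.morphologyEx(k.astype(np.uint8),cv2.MORPH_OPEN,np.ones((9,9)))
for j in range(2):
    try:
        c=biggest(m,j); e=cv2.fitEllipse(c); print(e, ray(K,T,[e[0]],.018)) 
    except Exception as ex: print(ex)
cv2.imwrite('pics/t9.png',cv2.resize(im[130:280,190:480],(780,403))[:,:,::-1])
E
```

```text
time_s: 19.3
eef_pos: [0.3759, 0.025, 0.0631]
eef_rot: [-0.0, 0.991, 0.131, -0.001]
wrist_force: [-0.1, 0.5, -1.2]
opening: 0.194
grasp_force: 59.0
time_s: 20.13
eef_pos: [0.3786, 0.0249, 0.1848]
eef_rot: [0.001, 0.991, 0.131, 0.001]
wrist_force: [0.1, -1.3, -0.7]
opening: 0.194
grasp_force: 59.0
t 20.1333 pos [0.3786 0.0249 0.1848] yaw 15.1 -> cm [-0.27 28.4   0.52] roll 4.1
((297.2083740234375, 180.75071716308594), (48.18280792236328, 49.04806137084961), 91.49446868896484) [[0.5704278  0.07739509 0.018     ]]
((314.09356689453125, 145.26358032226562), (11.466193199157715, 71.4764175415039), 92.50635528564453) [[0.65832152 0.03694069 0.018     ]]
```

View pics/t9.png

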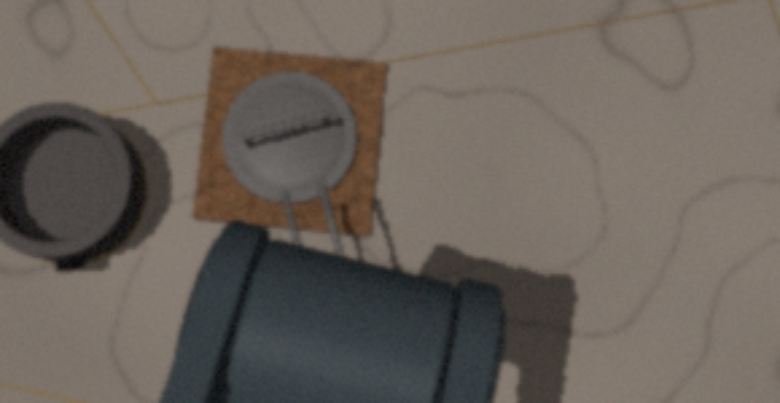

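Lid centre measures (0.570, 0.077), in the middle of the trivet. I'll take the lifter back to the bare marble.

```bash
python3 -m pendant '[[0,0.5,0,0],[0,1.5,0,0],[0,3.5,0,0.5],[0,6,0,1],[0,9,0,1.5],[0,12,0,2],[0,15,0,2.5],[0,18,0,3],[0,21,0,3.5],[0,24,0,4],[0,26.5,0,4],[0,28,0,4]]'; python3 -m pendant '[[0,0,1,0],[0,0,3,0],[0,0,5,0],[0,0,7,0],[0,0,9,0],[0,0,11,0],[0,0,12.5,0],[0,0,13.5,0],[0,0,13.9,0],[0,0,13.9,0]]'; python3 - <<'E'
from h import *
go([.45,-.25,.0278],11)
E
```

```text
time_s: 21.18
eef_pos: [0.4502, -0.2488, 0.1822]
eef_rot: [-0.0, 0.995, 0.096, -0.0]
wrist_force: [0.3, 0.6, -0.6]
opening: 0.198
grasp_force: 59.0
time_s: 22.02
eef_pos: [0.4494, -0.2445, 0.0429]
eef_rot: [-0.001, 0.995, 0.097, -0.001]
wrist_force: [-0.8, -0.0, -1.3]
opening: 0.194
grasp_force: 59.0
t 22.0167 pos [ 0.4494 -0.2445  0.0429] yaw 11.1 -> cm [-0.05  0.56  1.51] roll 0.1
```

Lower the last 15 mm gently, release slowly, and rise.

```bash
python3 -m pendant '[[0,0,0.3,0],[0,0,0.6,0],[0,0,0.8,0],[0,0,1,0],[0,0,1.15,0],[0,0,1.25,0],[0,0,1.35,0],[0,0,1.4,0],[0,0,1.45,0],[0,0,1.5,0],[0,0,1.5,0],[0,0,1.5,0]]'; python3 -m pendant '[[0,0,0,0],[0,0,0,0],[0,0,0,0],[0,0,0,0]]' 0.4;  python3 -m pendant '[[0,0,0,0],[0,0,0,0],[0,0,0,0],[0,0,0,0],[0,0,0,0],[0,0,0,0],[0,0,0,0],[0,0,0,0]]' 1; python3 -m pendant '[[0,0,-0.3,0],[0,0,-1,0],[0,0,-2,0],[0,0,-4,0],[0,0,-7,0],[0,0,-10,0],[0,0,-13,0],[0,0,-15,0],[0,0,-16,0],[0,0,-16,0],[0,0,-16,0]]'; python3 - <<'E'
from h import *
im,K,T=shot('wrist'); s,_,_=shot('scene')
b=cv2.resize(s[130:310,140:450],(400,232))
b=np.vstack([b,np.zeros((18,400,3),np.uint8)])
cv2.imwrite('pics/w10.png',np.hstack([cv2.resize(im,(400,250)),b])[:,:,::-1])
E
```

```text
time_s: 23.02
eef_pos: [0.4504, -0.2452, 0.0293]
eef_rot: [-0.0, 0.995, 0.097, -0.0]
wrist_force: [0.3, -0.2, -0.8]
opening: 0.195
grasp_force: 59.0
time_s: 23.35
eef_pos: [0.4505, -0.2454, 0.0294]
eef_rot: [0.0, 0.995, 0.097, 0.0]
wrist_force: [-0.0, 0.4, 0.3]
opening: 0.402
grasp_force: 0.0
time_s: 24.02
eef_pos: [0.4504, -0.2452, 0.0293]
eef_rot: [0.0, 0.995, 0.097, -0.0]
wrist_force: [-0.3, 0.1, 0.5]
opening: 0.999
grasp_force: 0.0
time_s: 24.93
eef_pos: [0.4504, -0.2452, 0.1894]
eef_rot: [0.0, 0.995, 0.097, 0.0]
wrist_force: [-0.6, -0.4, -0.9]
opening: 0.998
grasp_force: 0.0
```

View pics/w10.png

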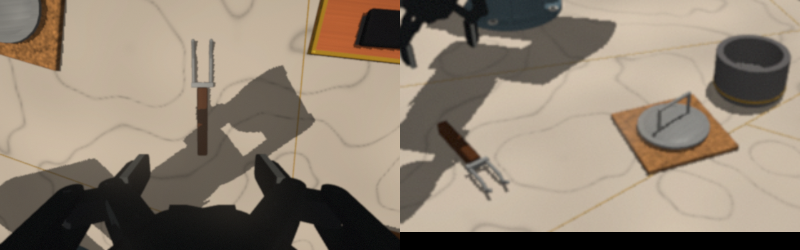

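The lifter lies flat on the marble with its handle at about (203,120), clear of everything. The lid sits centred on the trivet. The robot is clear and still.

```bash
python3 -c "
from bench import workorder; print(workorder.hand_in())"
```

```text
the job is handed in; nothing more can be done
None
```

The job is done and handed in at about 25 s of the 72 s allowed: the lid was carried level on the lifter and measures within about 1 mm of the trivet's centre, the lifter lies flat on bare marble touching nothing, and the gripper and arm kept clear of the lid; hand-in returned no verdict.

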